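# Fit a fresh blade to the tile scraper

### The arm

A 6-joint arm with a two-finger parallel gripper is mounted at the origin on the work surface. World frame = base frame: x ahead of the robot, y to its left, z up, the work surface at z = 0. Lengths are in m, angles in degrees, forces in N, time in s.
With the tool pointing down it reaches from about 0.4 to 0.825 m from the base axis. Payload 7 kg.
Tool frame: the origin (TCP) lies midway between the tips of the shut fingers; the grasp point (between the pads) lies 19 mm behind it; z points along the fingers, y is the direction in which the jaws open and shut (so a half turn about z gives the same grasp; the last joint's range is limited). The gripper opens to 88 mm and grips with 3 to 60 N. Pads are 19 mm wide; open, the fingers measure 130 mm over their backs; the gripper's body (78 mm by 193 mm) begins 47 mm behind the grasp point.
Start: joints at [88.7, 20.546, 0.682, 0, -70.136, -16.507], TCP at [0.206, 0.643, 0.227] pointing down, gripper open.
Joint ranges: [-176.03, 176.03], [-82.01, 121.73], [-58.28, 71.71], [-173.87, 95.51], [-174.79, -0.11], [-173.66, 173.66]. Speed limits (degrees/s): [136.94, 136.94, 172.46, 180, 180, 180].

### API

Orientations are given as a 3x3 rotation matrix whose columns are the frame's x, y, z axes.
In Python, from rig import robot gives the robot as it stands. Calls block until the motion is done:
- robot.goto(position, orientation): joint-space move of the TCP to a pose.
- robot.servo_line(position, ori=None, speed=0.15): straight line of the TCP; ori=None keeps the orientation; speed is the mean speed in m/s.
- robot.movej(angles): joint-space move.
- robot.move_gripper(opening): opening from 0.0 (shut) to 1.0 (fully open); the grip force is fixed at half the most; returns when the fingers have stopped.
- robot.dwell(seconds).
- robot.ik(position, orientation): joint angles nearest the present ones, or None.
- robot.grab_frame(name): name is "scene" or "top" or "wrist"; returns (picture, depth): 480x640x3 uint8, red, green, blue; 480x640 float32, m along the optical axis (not along the pixel's ray), 0 where there is no reading.
- robot.camera_info(name): a dict with "vfov" (degrees; the focal length in pixels is half the picture's height over the tangent of half this angle, whatever the lens; pixels are square), "cx", "cy" (the principal point, pixels), "k1" (the pictures are not rectified: a ray, as slopes to the right and down, at radius r is drawn at 1 + k1 r^2 times it, then the intrinsics apply), "view" (4x4, takes a point from world to camera coordinates); the wrist camera has in their place "T_tool_cam" (4x4, takes a point from camera to tool coordinates, whose origin is the TCP and whose axes are the flange's). Camera axes: x right, y down, z forward; pixel columns grow to the right and rows downward; lengths in m; the calibration is good to about 2 mm. A picture is of the moment at which its call begins: read the wrist's pose just before it. camera_info takes no time and is no camera call.
A pose or a line that the arm cannot do raises robot.Unreachable and nothing moves.
- robot.job_done(): hands the job in, once; it reports no verdict.
Readings, each from a call of its own:
- robot.read_t(): time.
- robot.read_qpos(): joint angles.
- robot.read_qvel(): joint speeds.
- robot.read_effort(): joint torques, N m.
- robot.read_position(): TCP position.
- robot.read_tcp_rot(): TCP orientation.
- robot.read_force(): force on the tool from outside, world axes, zero at the start.
- robot.read_ft_torque(): the same for the moment, N m.
- robot.read_grip_width(): opening from 0.0 (shut) to 1.0 (fully open).
Only numpy, scipy, OpenCV 4.12 (cv2) and the standard library are available. Lean on these libraries where they do the work, as an engineer would, in place of code of your own. Each camera call takes 0.05 s, during which the arm holds its last target. There are 200 camera calls.

### The job

Fit the bright fresh blade lying on the tin to the tile scraper that is held in the vice: if the red cap hangs over the bed swing it up out of the way, lay the blade flat on the sloping bed with its notch over the pin and its back edge tight and square against the shoulder, let go of it, then fold the red cap fully down onto it. Leave the rusty blade and everything else on the bench standing where it is.

Things in the scene. Friction and masses are not known exactly. Their poses are not given: they have to be found in the camera images.
- blade: Fresh bright steel scraper blade, a flat plate 150 long x 60 wide x 4 mm thick, 0.19 to 0.35 kg. Origin: centre of its underside. x along it towards the bevelled cutting edge (x = +75), z out of its upper face. Its back edge (x = -75) has in the middle a notch 11 wide and 28 mm deep, open to the back. It starts lying along the tin (top 33 mm above the bench), overhanging it all round.
- blade_back (a point): Middle of the fresh blade's back edge, on its underside, in the mouth of the notch (75 mm behind the blade's origin). Axes as the blade's. With the blade seated it lies at x = -22, y = 0, z = 0 of the scraper's frame.
- scraper: Tile scraper, fixed in the vice, orange handle pointing down towards the robot. Origin: foot of the brass locating pin on the bed's surface, 157 mm above the bench. x runs uphill along the sloping bed (30 deg above level, away from the robot), y left across it, z square out of it (leaning 30 deg back towards the robot). Pin: 8 mm diameter, 10 mm tall, tip tapered from 6 mm up.
- shoulder (a point): Middle of the foot of the shoulder, the 4 mm high step across the bed that the blade's back edge butts on; x = -22 mm in the scraper's frame, same axes. The bed runs uphill from here for 97 mm; it is 44 wide, 14 mm thick and open at sides and top end, so a seated blade overhangs it 8 mm on either side and 53 mm at the top. Friction alone keeps a blade from sliding on it.
- cap (a joint): Angle (rad) of the scraper's red hinged cap: 0 = folded down on a seated blade (underside 4 mm above the bed), 1.57 = square to the bed, 1.95 = fully back. Starts at 0.6 to 1.75. Stiff hinge: it stays where it is left; about 0.1 N m (1.5 N at the lip) moves it. Above 1.5 it is clear of a blade lowered square onto the bed.
- cap_hinge (a point): Middle of the cap's hinge line (x = -36, y = 0, z = 11 mm in the scraper's frame), axes as the scraper's.
- cap_lip (a point): Middle of the lip across the cap's free end, 83 mm from the hinge line. Its axes turn with the cap: x from hinge to lip, z out of the outer face. Cap: 40 wide, reaches 85 mm from the hinge; a 4 mm plate lying 3 to 7 mm below the hinge line (cap's z), with a window for the pin; the lip rises to 3 mm above the hinge line.
- vice: Blue vacuum-base vice, fixed, that holds the scraper. Origin: centre of its foot (112 mm diameter) on the bench. Jaws 50 long (x) x 70 wide (y), top 116 mm above the bench; clamping screw with tommy bar sticks out to y = -96, 74 mm up. x points as the scraper's x, but level; the handle ends at x = -130, 25 mm up.
- tin: Small aluminium tin, full of screws, loose, 0.45 kg, 107 x 47 x 33 mm, under the fresh blade. Origin: centre of its underside, x along its length.
- old_blade: Worn-out rusty brown blade of the same shape lying flat on the bench; not wanted. Origin: centre of its underside.
- feeder: Stainless steel bird feeder like a pepper mill with a press button on top, 58 mm diameter, 188 mm tall, standing loose between tin and vice, with a perch sticking out 43 mm low down. Origin: centre of its foot.
- dish: Blue ceramic bird bath dish, 160 mm diameter, 40 mm high. Origin: centre of its foot.
- pot: Terracotta pot with a small plant, 94 mm diameter, 120 mm high with its leaves. Origin: centre of its foot.
- sprayer: White spray bottle with green head, 72 mm diameter, 170 mm tall, nozzle reaching 49 mm from its axis. Origin: centre of its foot.
- trowel: Green plastic trowel lying on the bench, 262 long x 66 wide x 27 mm high. Origin: where blade and handle join, on the bench; x towards its tip.
- tag: Wooden plant tag lying on the bench, 142 x 26 x 6 mm. Origin: near its middle, on its underside.
There are look-alikes about, which are no part of the job. Of the things shaped like the dish, the blue one is meant.

How it is judged:
By the outcome, as a careful person would: the job done as asked, in the order asked, and still so for the second after the job is handed in, with the robot touching nothing.
It also fails if it takes over 67 s, if anything falls off the work surface, if the arm or the gripper's body presses on something with over 40 N, if the wrist force passes 120 N, or if a joint passes its speed limit or range.

## Working session

There is one attempt and no reset: what is moved stays moved. The work goes in short steps, each a Python script; the robot and the scene stay as the last script left them, time stands still between calls to the robot, and variables do not carry over. Pictures are saved under pics/ and viewed, about 8 in all and at most 12, crops included, and the job is handed in when it is done.

```bash
mkdir -p pics; ls; python3 - <<'E'
from rig import robot
import cv2, numpy as np
for n in ("scene","top"):
    p,d=robot.grab_frame(n); cv2.imwrite(f"pics/{n}0.png",p[:,:,::-1]); np.savez(f"pics/{n}0.npz",p=p,d=d)
    i=robot.camera_info(n); print(n,i)
print(robot.camera_info("wrist"),robot.read_t())
E
```

```text
pics
scene {'vfov': 50.02682753381858, 'cx': 322.006546933343, 'cy': 240.0412897097182, 'k1': -0.01732068170492724, 'view': array([[-0.08696802,  0.99609139,  0.01544361,  0.02410022],
       [ 0.73585942,  0.07468174, -0.67300339, -0.32250033],
       [-0.67152623, -0.04716545, -0.73947815,  1.65077674],
       [ 0.        ,  0.        ,  0.        ,  1.        ]])}
top {'vfov': 45.071166124196985, 'cx': 326.39272285478313, 'cy': 243.2603799881482, 'k1': 0.008374013215396306, 'view': array([[-0.01894208, -0.99979737, -0.00681327,  0.01446071],
       [-0.99875119,  0.01923648, -0.04610869,  0.58206191],
       [ 0.04623041,  0.00593137, -0.99891319,  1.68900263],
       [ 0.        ,  0.        ,  0.        ,  1.        ]])}
{'vfov': 58.8677523580396, 'cx': 319.7942222217734, 'cy': 247.92568480609333, 'k1': -0.07684028279419675, 'T_tool_cam': array([[ 3.97791478e-05, -9.62312169e-01, -2.71947215e-01,
         7.29191751e-02],
       [ 9.99999510e-01, -2.30774065e-04,  9.62892079e-04,
        -7.91573688e-04],
       [-9.89361130e-04, -2.71947120e-01,  9.62311688e-01,
        -1.57812693e-01],
       [ 0.00000000e+00,  0.00000000e+00,  0.00000000e+00,
         1.00000000e+00]])} 0.1
```

View pics/scene0.png

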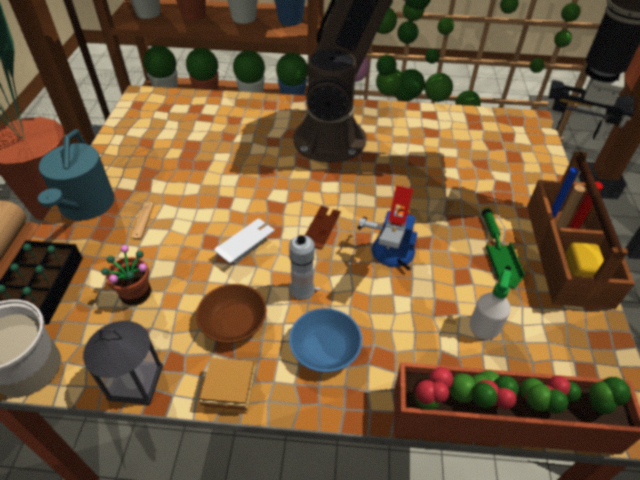

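View pics/top0.png

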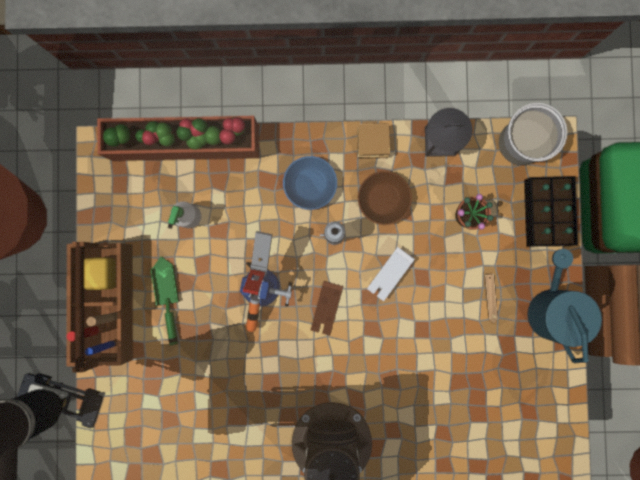

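Scene: the bright blade is at top‑view (391,273) with its notch end toward (377,295). The scraper with red cap is at (258,282), with its bed end at (262,235). The feeder is at (335,232) and the old blade at (327,307).

```bash
cat > h.py <<'E'
from rig import robot
import cv2, numpy as np
from scipy.spatial.transform import Rotation as R
def K(i):
    f=240/np.tan(np.radians(i["vfov"]/2)); return np.array([[f,0,i["cx"]],[0,f,i["cy"]],[0,0,1.]]),np.array([i["k1"],0,0,0.])
def wristpose():
    T=np.eye(4);T[:3,:3]=robot.read_tcp_rot();T[:3,3]=robot.read_position()
    return T@robot.camera_info("wrist")["T_tool_cam"]
def campose(n): return wristpose() if n=="wrist" else np.linalg.inv(robot.camera_info(n)["view"])
def grab(n,tag):
    T=campose(n); p,d=robot.grab_frame(n)
    np.savez(f"pics/{tag}.npz",p=p,d=d,T=T,n=n); cv2.imwrite(f"pics/{tag}.png",p[:,:,::-1]); return p,d,T
def load(tag):
    z=np.load(f"pics/{tag}.npz"); return z["p"],z["d"],z["T"],str(z["n"])
def rays(px,n,T):
    k,D=K(robot.camera_info(n))
    s=cv2.undistortPoints(np.array(px,float).reshape(-1,1,2),k,D)[:,0]
    return np.c_[s,np.ones(len(s))]@T[:3,:3].T
def onplane(px,n,T,p0,nrm):
    r=rays(px,n,T);c=T[:3,3]
    return c+r*(((np.array(p0)-c)@nrm)/(r@nrm))[:,None]
def onz(px,n,T,z): return onplane(px,n,T,[0,0,z],np.array([0,0,1.]))
def cloud(px,d,n,T):
    px=np.array(px); return T[:3,3]+rays(px,n,T)*d[px[:,1],px[:,0]][:,None]
def proj(P,n,T):
    k,D=K(robot.camera_info(n)); i=np.linalg.inv(T)
    return cv2.projectPoints(np.atleast_2d(P).astype(float),cv2.Rodrigues(i[:3,:3])[0],i[:3,3],k,D)[0][:,0]
def down(yaw):  # tool z down, tool x at yaw
    c,s=np.cos(yaw),np.sin(yaw); return np.array([[c,s,0],[s,-c,0],[0,0,-1.]])
E
python3 - <<'E'
from h import *
T=campose("top")
for nm,px,z in [("bl",(391,273),.037),("blback",(378,294),.037),("blfront",(405,252),.037),("bedend",(262,235),.2),("cap",(256,282),.2),("handle",(252,325),.04),("feeder",(335,232),.188),("old",(327,307),.004),("vice",(262,288),.1)]:
    print(nm,onz([px],"top",T,z).round(3))
q=robot.read_qpos()
for yaw in (0,180,90,-90):
    for p in ([.55,-.17,.22],[.55,.17,.33]): print(yaw,p,robot.ik(p,down(np.radians(yaw))))
E
```

```text
bl [[ 0.491 -0.182  0.037]]
blback [[ 0.432 -0.143  0.037]]
blfront [[ 0.551 -0.224  0.037]]
bedend [[0.599 0.171 0.2  ]]
cap [[0.476 0.188 0.2  ]]
handle [[0.349 0.222 0.04 ]]
feeder [[ 0.604 -0.021  0.188]]
old [[0.395 0.005 0.004]]
vice [[0.457 0.185 0.1  ]]
0 [0.55, -0.17, 0.22] [  2.28569258  11.50822279 -12.72215429   0.         -65.76962292
  87.71430742]
0 [0.55, 0.17, 0.33] [ 36.63749981   8.33701348  -2.35373527   0.         -79.30925125
  53.36250019]
180 [0.55, -0.17, 0.22] [  2.28569258  11.50822279 -12.72215429   0.         -65.76962292
 -92.28569258]
180 [0.55, 0.17, 0.33] [  36.63749981    8.33701348   -2.35373527    0.          -79.30925125
 -126.63749981]
90 [0.55, -0.17, 0.22] None
90 [0.55, 0.17, 0.33] [ 36.63749981   8.33701348  -2.35373527   0.         -79.30925125
 143.36250019]
-90 [0.55, -0.17, 0.22] [  2.28569258  11.50822279 -12.72215429   0.         -65.76962292
  -2.28569258]
-90 [0.55, 0.17, 0.33] [ 36.63749981   8.33701348  -2.35373527   0.         -79.30925125
 -36.63749981]
```

```bash
cat >> h.py <<'E'
def bedR(yaw):
    u=np.array([np.cos(yaw)*np.cos(np.pi/6),np.sin(yaw)*np.cos(np.pi/6),.5]); y=np.array([-np.sin(yaw),np.cos(yaw),0]); return np.c_[u,y,np.cross(u,y)]
FLIP=np.diag([1.,-1,-1])  # tool x along bed x, tool z into bed
E
python3 - <<'E'
from h import *
B=bedR(np.radians(-11)); o=np.array([.51,.19,.157])
for f in (FLIP,np.diag([-1.,1,-1])):
    for loc in ([.02,0,.14],[.053,0,-.01],[.053,0,.1]):
        print(robot.ik(o+B@loc,B@f))
robot.goto(o+B@[.02,0,.15],B@FLIP); p,d,T=grab("wrist","w1")
robot.goto([.49,-.18,.22],down(np.radians(-34))); grab("wrist","w2"); print(robot.read_t(), robot.read_position())
cv2.imwrite("pics/w12.png",np.hstack([cv2.imread(f"pics/{t}.png") for t in ("w1","w2")])[:, :, :])
a=cv2.imread("pics/w12.png"); cv2.imwrite("pics/w12.png",cv2.resize(a,(800,300),interpolation=cv2.INTER_AREA))
E
```

```text
[ 65.94317223 -11.37904244 -46.63502681  37.18789294 -53.69125343
  -9.20091174]
[ 42.38694832   2.77631004 -54.24297735  61.13007493 -27.27740653
 -17.5591539 ]
[ 57.25239402  -6.93485107 -46.28744259  40.06508173 -46.18023002
  -5.48154253]
[ 65.94317223 -11.37904244 -46.63502681  37.18789294 -53.69125343
 170.79908826]
[ 42.38694832   2.77631004 -54.24297735  61.13007493 -27.27740653
 162.4408461 ]
None
3.4917 [ 0.49019444 -0.17912195  0.22017754]
```

View pics/w12.png

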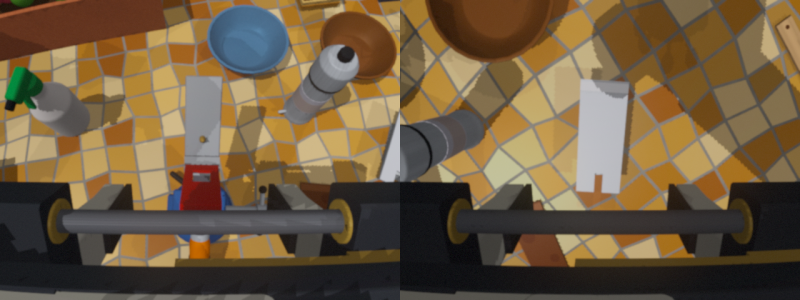

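w1 (half size): bed at (187–222, 77–160), brass pin at about (203,140), and the red cap raised at (200,185). w2: bright blade at (604,135) with its notch at (598,183), pointing down.

```bash
python3 - <<'E'
from h import *
for t,box in (("w2",(270,110,400,330)),("w1",(270,100,400,290))):
    p,d,T,n=load(t); h=cv2.cvtColor(p,cv2.COLOR_RGB2HSV)
    m=((h[...,1]<60)&(h[...,2]>100)).astype(np.uint8); M=np.zeros_like(m); x0,y0,x1,y1=box; M[y0:y1,x0:x1]=m[y0:y1,x0:x1]
    c=max(cv2.findContours(M,cv2.RETR_EXTERNAL,cv2.CHAIN_APPROX_NONE)[0],key=cv2.contourArea)
    print(t,cv2.contourArea(c),cv2.boundingRect(c))
    F=np.zeros_like(m); cv2.drawContours(F,[c],-1,1,-1); E=cv2.erode(F,np.ones((7,7)))
    ys,xs=np.nonzero(E); ok=d[ys,xs]>0; P=cloud(np.c_[xs,ys][ok],d,n,T)
    c0=np.median(P,0); 
    for _ in range(4):
        u,s,v=np.linalg.svd(P-P.mean(0),full_matrices=False); nn=v[2]*np.sign(v[2][2]); r=(P-P.mean(0))@nn; P=P[abs(r)<2.5*r.std()+1e-4]
    print(len(P),P.mean(0).round(4),nn.round(4),"std",r.std().round(5), "tilt",np.degrees(np.arccos(nn[2])).round(2),"az",np.degrees(np.arctan2(nn[1],nn[0])).round(2))
    if t=="w2": W=onz(c[:,0],n,T,.037)[:,:2]; print("z",P[:,2].mean())
    else:
        B=bedR(np.radians(-11)); W3=onplane(c[:,0],n,T,P.mean(0),nn); W=W3
    if t=="w2":
        (cx,cy),(a,b),ang=cv2.minAreaRect((W*1000).astype(np.float32)); print(cx,cy,a,b,ang)
        np.save("bl.npy",W)
    else:
        np.savez("bed.npz",W=W,n=nn,c=P.mean(0)); ap=cv2.approxPolyDP(c,5,True)[:,0]; print(ap.tolist(), onplane(ap,n,T,P.mean(0),nn).round(4).tolist())
a=cv2.imread("pics/w1.png")[100:380,240:440]; b=cv2.imread("pics/w2.png")[100:380,240:440]
cv2.imwrite("pics/c12.png",cv2.resize(np.hstack([a,b]),None,fx=2,fy=2))
E
```

```text
w2 13716.0 (270, 110, 130, 220)
11212 [ 0.4934 -0.1834  0.0366] [-0.0027  0.0032  1.    ] std 0.00072 tilt 0.24 az 130.67
z 0.03663847332270276
476.6817321777344 -187.32948303222656 110.80994415283203 184.42897033691406 54.25041961669922
w1 11260.0 (270, 100, 130, 190)
9327 [0.5797 0.1712 0.135 ] [ 0.1199 -0.9492  0.291 ] std 0.01955 tilt 73.08 az -82.8
[[272, 100], [286, 136], [270, 141], [288, 142], [286, 171], [270, 181], [287, 177], [296, 213], [270, 219], [296, 218], [296, 261], [270, 269], [348, 263], [353, 289], [362, 288], [350, 248], [367, 245], [350, 243], [351, 206], [380, 206], [377, 169], [399, 160], [378, 166], [366, 132], [392, 125], [366, 130], [351, 100], [361, 131], [352, 122], [319, 122], [313, 105], [323, 100]] [[0.5927, 0.2055, 0.2416], [0.5692, 0.2011, 0.237], [0.5457, 0.2103, 0.2767], [0.5649, 0.2006, 0.2371], [0.5334, 0.2051, 0.2648], [0.5148, 0.2129, 0.2978], [0.529, 0.2052, 0.2668], [0.5069, 0.2041, 0.2725], [0.4922, 0.2148, 0.3133], [0.5033, 0.2046, 0.2755], [0.4775, 0.208, 0.2974], [0.4692, 0.2167, 0.3292], [0.496, 0.1741, 0.1791], [0.4754, 0.1761, 0.1941], [0.4797, 0.1655, 0.1576], [0.5138, 0.1667, 0.1475], [0.5415, 0.1336, 0.0281], [0.5199, 0.1647, 0.1386], [0.5832, 0.1434, 0.043], [0.7765, -0.0196, -0.5683], [1.4707, -0.3584, -1.9595], [-0.0806, 0.5528, 1.652], [1.8583, -0.571, -2.8126], [2.7918, -0.7993, -3.9418], [-0.0029, 0.4503, 1.2854], [3.3311, -1.0233, -4.8949], [2.3375, -0.4206, -2.5195], [1.6172, -0.2659, -1.7182], [1.2185, -0.0656, -0.9005], [0.6834, 0.1587, 0.0516], [0.7076, 0.1609, 0.0489], [0.8057, 0.129, -0.0957]]
```

View pics/c12.png

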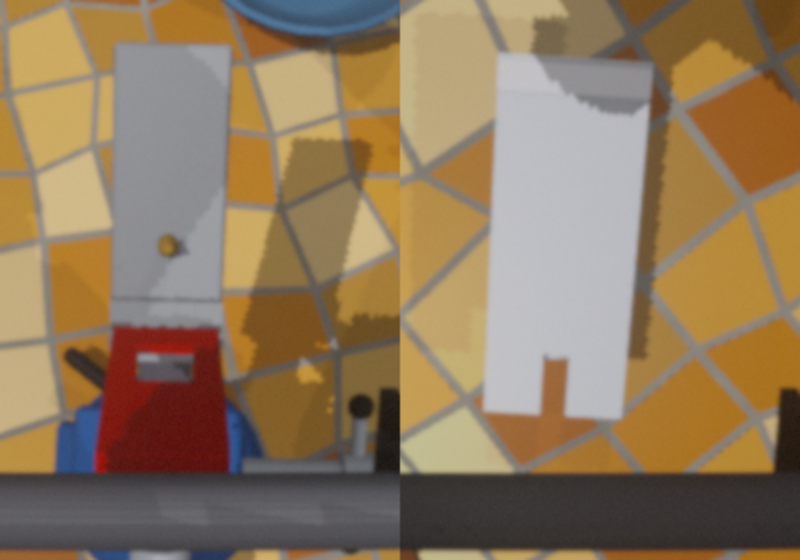

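c12: left shows the bed (115–230, 43–330) with pin (167,245), shoulder line at y≈299, and the cap standing up with its window at (165,367). Right shows the blade, with its notch at (554,385).

```bash
cat > seg.py <<'E'
from h import *
def full(t):
    p,d,T,n=load(t); h=cv2.cvtColor(cv2.GaussianBlur(p,(3,3),0),cv2.COLOR_RGB2HSV)
    ys,xs=np.mgrid[:480,:640]; P=cloud(np.c_[xs.ravel(),ys.ravel()],d,n,T).reshape(480,640,3); P[d==0]=np.nan
    return p,h,P,T,n
def biggest(m):
    return max(cv2.findContours(m.astype(np.uint8),cv2.RETR_EXTERNAL,cv2.CHAIN_APPROX_NONE)[0],key=cv2.contourArea)
def plane(P):
    for _ in range(6):
        c=P.mean(0); nn=np.linalg.svd(P-c,full_matrices=False)[2][2]; nn*=np.sign(nn[2]); r=(P-c)@nn; P=P[abs(r)<2.5*r.std()+1e-4]
    return c,nn,r.std(),len(P)
E
python3 - <<'E'
from seg import *
# blade
p,h,P,T,n=full("w2")
m=(h[...,1]<60)&(abs(P[...,2]-.037)<.006); m[335:]=0; c=biggest(m)
W=onz(c[:,0],n,T,.037)[:,:2]; (cx,cy),(a,b),ang=cv2.minAreaRect((W*1000).astype(np.float32)); print("blade",cx,cy,a,b,ang)
yaw=np.radians(-34)
for _ in range(3):   # local frame refine: fit side lines
    r=np.array([[np.cos(yaw),np.sin(yaw)],[-np.sin(yaw),np.cos(yaw)]]); L=(W-np.array([cx,cy])/1000)@r.T
    s=abs(L[:,0])<.055; l=L[s&(L[:,1]>.024)]; q=L[s&(L[:,1]<-.024)]
    pl=np.polyfit(l[:,0],l[:,1],1); pq=np.polyfit(q[:,0],q[:,1],1); yaw+=np.arctan((pl[0]+pq[0])/2)
print("yaw",np.degrees(yaw),"sides",pl,pq, "dslopes")
bk=L[(L[:,0]<-.068)&(abs(L[:,1])>.01)&(abs(L[:,1])<.025)]; fr=L[(L[:,0]>.068)&(abs(L[:,1])<.025)]
N=L[(abs(L[:,1])<.009)&(L[:,0]<-.05)&(L[:,0]>-.071)]
print("back",bk.mean(0),np.polyfit(bk[:,1],bk[:,0],1),"front",fr.mean(0),"notch L/R",np.median(N[N[:,1]>.0][:,1]),np.median(N[N[:,1]<0][:,1]),"notch end",N[:,0].max())
yc=(pl[1]+pq[1])/2; xc=(np.median(bk[:,0])+np.median(fr[:,0]))/2
print("blade centre world",np.array([cx,cy])/1000+np.array([xc,yc])@r)
# bed
p,h,P,T,n=full("w1"); 
m=(h[...,1]<50)&(P[...,2]>.155)&(P[...,2]<.21); m[250:]=0; m[:,:285]=0;m[:,365:]=0
c,nn,sd,k=plane(P[cv2.erode(m.astype(np.uint8),np.ones((5,5)))>0]); print("bed plane",c,nn,sd,k,"tilt",np.degrees(np.arccos(nn[2])),"yaw",np.degrees(np.arctan2(-nn[1],-nn[0])))
ct=biggest(m); W=onplane(ct[:,0],n,T,c,nn)
yaw=np.radians(-11.)
for _ in range(3):
    B=bedR(yaw); L=(W-c)@B; s=(L[:,0]<.03)&(L[:,0]>-.03); l=L[s&(L[:,1]>.015)];q=L[s&(L[:,1]<-.015)]
    pl=np.polyfit(l[:,0],l[:,1],1);pq=np.polyfit(q[:,0],q[:,1],1); yaw+=np.arctan((pl[0]+pq[0])/2)
print("bed yaw",np.degrees(yaw),pl,pq,"topend",np.percentile(L[:,0],99), "centerline pt",c+B@[0,(pl[1]+pq[1])/2,0])
top=L[(L[:,0]>L[:,0].max()-.004)&(abs(L[:,1])<.015)][:,0].mean(); yc=(pl[1]+pq[1])/2
o=c+B@[top-.075,yc,0]; print("origin from edges",o, "pin px",proj([o,o+B@[0,0,.01],o+B@[-.022,0,0]],n,T).round(1).tolist())
np.savez("bed.npz",o=o,yaw=yaw)
# pin by colour
mp=(h[...,0]>12)&(h[...,0]<35)&(h[...,1]>90); mp2=np.zeros_like(mp); mp2[205:240,310:340]=mp[205:240,310:340]; cp=biggest(mp2); print("pin bbox",cv2.boundingRect(cp), cv2.moments(cp)["m10"]/cv2.moments(cp)["m00"])
# cap
mr=((h[...,0]<6)|(h[...,0]>174))&(h[...,1]>140)&(P[...,2]>.15); mr[335:]=0;mr[:260]=0; mr[:,:270]=0;mr[:,:]&=True; mr[:,370:]=0
cc,cn,sd,k=plane(P[cv2.erode(mr.astype(np.uint8),np.ones((5,5)))>0]); Bn=B.T@cn; print("cap c(bed)",B.T@(cc-o),"normal(bed)",Bn,sd,k)
E
```

```text
blade 488.22723388671875 -179.08700561523438 60.758209228515625 149.9678497314453 52.40403747558594
yaw -37.65705741653815 sides [0.00154886 0.0296839 ] [-0.00154889 -0.02951015] dslopes
back [-7.45378784e-02 -1.75653763e-05] [-0.00017042 -0.07453788] front [ 7.45758868e-02 -8.00466481e-05] notch L/R 0.006015328559128815 -0.005785175373148473 notch end -0.05054641171542455
blade centre world [ 0.48828702 -0.17902341]
bed plane [0.56808551 0.17654246 0.175453  ] [-0.48969715  0.10760294  0.86522731] 0.0007008116395000735 4732 tilt 30.091328346349876 yaw -12.392861001274273
bed yaw -12.456185662380278 [-0.0026772   0.02105403] [ 0.00196082 -0.02100926] topend 0.03711537747211898 centerline pt [0.56809033 0.17656432 0.175453  ]
origin from edges [0.53568269 0.18371075 0.15629292] pin px [[323.4, 222.3], [323.3, 225.2], [322.7, 249.6]]
pin bbox (320, 218, 9, 10) 323.66666666666663
cap c(bed) [-0.0371437   0.00024787  0.06781854] normal(bed) [ 0.98707898 -0.00163537  0.16022611] 0.00039358791436481773 2282
```

Fits are good: blade 60.8×150 mm, bed tilt 30.1°, cap at about 1.73 rad so already clear. I'll grasp next.

```bash
python3 - <<'E'
from h import *
Rg=down(np.radians(-37.66)); c=[.4883,-.179]
robot.goto([*c,.10],Rg); robot.servo_line([*c,.019],speed=.12); 
print(robot.read_position(),robot.read_force())
robot.move_gripper(0.0); print("w",robot.read_grip_width()*88,robot.read_force())
robot.servo_line([*c,.15],speed=.1); print(robot.read_position(),robot.read_force(),robot.read_grip_width()*88)
grab("wrist","w3"); print(robot.read_t())
E
```

```text
[ 0.48922868 -0.17905778  0.02000012] [ 0.30298805 -0.26305932 -0.15224193]
w 59.75325891719202 [-0.07019986 -0.04922077  4.42236394]
[ 0.4878908  -0.17892873  0.14932501] [ 2.50257087e-03  1.35649180e-01 -3.87534266e+00] 59.10957231782479
6.9583
```

View pics/w3.png

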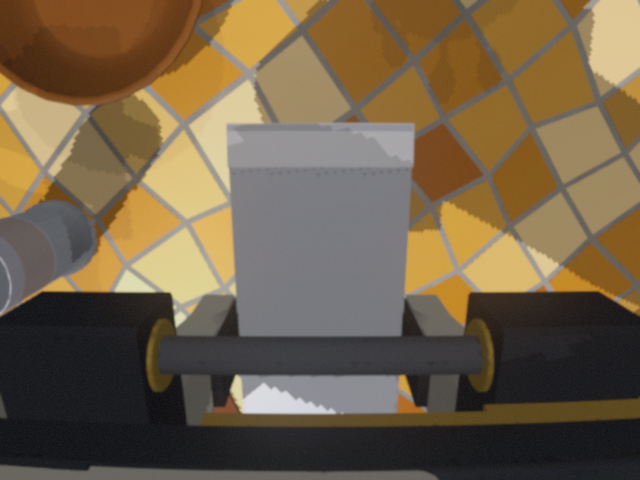

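w3: the blade is held. Its front edge is at row 125, with sides at columns 228–413. Next I'll measure its pose in the tool frame.

```bash
cat > inhand.py <<'E'
from seg import *
def inhand(t):
    p,h,P,Tc,n=full(t); Tt=Tc@np.linalg.inv(robot.camera_info("wrist")["T_tool_cam"])
    X=(P-Tt[:3,3])@Tt[:3,:3]   # tool coords
    m=(abs(X[...,1])<.045)&(abs(X[...,2]+.016)<.02)&(h[...,1]<60)&(X[...,0]>.01); m[290:]=0
    c=biggest(m); F=np.zeros((480,640),np.uint8); cv2.drawContours(F,[c],-1,1,-1)
    F[:175]=0; a,nn,sd,k=plane(X[(cv2.erode(F,np.ones((7,7)))>0)&~np.isnan(X[...,0])]); 
    nn=-nn*np.sign(nn[2])   # upper face: -z tool
    W=onplane(c[:,0],n,Tc,Tt[:3,3]+Tt[:3,:3]@a,Tt[:3,:3]@nn); L=(W-Tt[:3,3])@Tt[:3,:3]
    s=(L[:,0]>.025)&(L[:,0]<.068); l=L[s&(L[:,1]>.02)];q=L[s&(L[:,1]<-.02)]
    pl=np.polyfit(l[:,0],l[:,1],1);pq=np.polyfit(q[:,0],q[:,1],1)
    fr=L[(L[:,0]>L[:,0].max()-.006)&(abs(L[:,1])<.025)]; pf=np.polyfit(fr[:,1],fr[:,0],1)
    z0=a[2]-(nn[0]*(0-a[0]))/nn[2]
    print("plane@0 z",z0,"n",nn,"pitch deg",np.degrees(nn[0]/-nn[2]),"roll",np.degrees(nn[1]/-nn[2]),sd,k)
    print("sides",pl,pq,"yc at x0",(pl[1]+pq[1])/2,"yaw deg",np.degrees((pl[0]+pq[0])/2),"front x",pf, len(fr))
if __name__=="__main__":
    import sys; inhand(sys.argv[1])
E
python3 inhand.py w3
```

```text
plane@0 z -0.017183784243472132 n [-8.72650707e-04 -4.85621875e-04 -9.99999501e-01] pitch deg -0.04999922743291876 roll -0.02782409773049653 0.0005830958597053137 18114
sides [0.0199551  0.02841301] [-0.01867372 -0.02929889] yc at x0 -0.00044293698077599135 yaw deg 0.036708879239832966 front x [-0.00037298  0.07440312] 156
```

```bash
cat >> h.py <<'E'
try:
    _b=np.load("bed.npz"); O=_b["o"]; B=bedR(float(_b["yaw"]))
except Exception: pass
def loc(): return B.T@(robot.read_position()-O)
def fl(): return B.T@robot.read_force()
E
python3 - <<'E'
from h import *
RT=B@FLIP
robot.servo_line([.4883,-.179,.36],speed=.25)
robot.goto(O+B@[.0594,-.0004,.17],RT)
robot.servo_line(O+B@[.0594,-.0004,.035],speed=.12); robot.dwell(.3)
for _ in range(3): print("loc mm",(loc()*1000).round(2),"rot err",np.degrees(R.from_matrix(RT.T@robot.read_tcp_rot()).as_rotvec()).round(2),"F",fl().round(2)); robot.dwell(.05)
print(robot.read_t(),robot.read_grip_width()*88); grab("wrist","w4"); grab("scene","s4")
import inhand; inhand.inhand("w4")
cv2.imwrite("pics/s4c.png",cv2.resize(cv2.imread("pics/s4.png")[150:290,310:510],(800,560),interpolation=cv2.INTER_CUBIC))
E
```

```text
loc mm [59.49 -0.09 35.43] rot err [ 0.04  0.02 -0.01] F [-1.86 -0.05 -2.85]
loc mm [59.45 -0.18 35.32] rot err [ 0.03  0.02 -0.  ] F [-2.25  0.25 -3.24]
loc mm [59.44 -0.19 35.27] rot err [ 0.03  0.01 -0.01] F [-1.92 -0.69 -3.09]
11.0667 59.028247330932324
plane@0 z -0.017519539689382642 n [-9.27916847e-04 -4.16618746e-04 -9.99999483e-01] pitch deg -0.053165746577136526 roll -0.02387050817689908 0.0005847995493568886 18171
sides [0.01160516 0.02872103] [-0.01264536 -0.02987302] yc at x0 -0.0005759967598034828 yaw deg -0.029799507811674824 front x [8.35682703e-06 7.45511858e-02] 157
```

View pics/s4c.png

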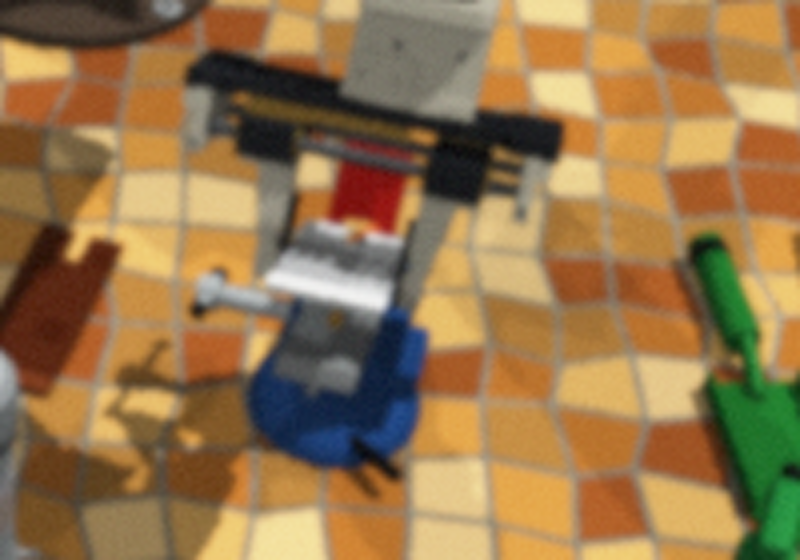

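The crop shows the blade square above the bed at (335,270), with the pin visible below it at (335,318). Lowering with force monitoring.

```bash
python3 - <<'E'
from h import *
f0=fl(); tz=.0
robot.servo_line(O+B@[.0594,-.0005,tz],speed=.08); print(tz,(loc()*1000).round(2),(fl()-f0).round(2))
while tz>-.0155:
    tz-=.0012; robot.servo_line(O+B@[.0594,-.0005,tz],speed=.03); robot.dwell(.05); F=fl()-f0
    print(round(tz,4),(loc()*1000).round(2),F.round(2))
    if F[2]>5: break
print(robot.read_t())
E
```

```text
0.0 [59.54 -0.81 -0.08] [ 0.89 -0.35  0.04]
-0.0012 [59.59 -0.23 -0.8 ] [-0.38  1.25 -1.05]
-0.0024 [59.37 -0.52 -2.39] [ 0.25  0.31 -1.27]
-0.0036 [59.36 -0.61 -3.69] [-0.26 -0.78 -0.98]
-0.0048 [59.41 -0.55 -4.85] [ 0.31  1.65 -0.88]
-0.006 [59.35 -0.59 -6.08] [-0.58  0.74 -0.91]
-0.0072 [59.37 -0.56 -7.26] [-0.68  0.67 -1.01]
-0.0084 [59.4  -0.57 -8.46] [ 0.11  0.25 -1.  ]
-0.0096 [59.39 -0.56 -9.66] [ 0.16 -0.02 -1.75]
-0.0108 [ 59.4   -0.54 -10.83] [-0.32  0.53 -1.23]
-0.012 [ 59.39  -0.56 -12.06] [ 0.19  0.3  -1.15]
-0.0132 [ 59.41  -0.58 -13.26] [-0.21  0.42 -1.03]
-0.0144 [ 59.61  -0.48 -13.75] [-4.83 -1.96  9.79]
15.3583
```

```bash
python3 - <<'E'
from h import *
tx=.0594; tz=-.0139
robot.servo_line(O+B@[tx,-.0005,tz],speed=.03)
print((loc()*1000).round(2),fl().round(2))
while tx>.049:
    tx-=.001; robot.servo_line(O+B@[tx,-.0005,tz],speed=.03); robot.dwell(.05); F=fl()
    print(round(tx,4),(loc()*1000).round(2),F.round(2))
    if F[0]>14: break
print(robot.read_t()); import inhand; grab("wrist","w5"); inhand.inhand("w5")
E
```

```text
[ 59.57  -0.43 -13.69] [-3.03 -1.68  3.48]
0.0584 [ 58.74  -0.25 -13.69] [-0.8  -0.76  1.75]
0.0574 [ 57.7   -0.17 -13.7 ] [ 0.72 -1.1   2.94]
0.0564 [ 56.6   -0.21 -13.71] [0.87 0.99 3.35]
0.0554 [ 55.58  -0.27 -13.71] [1.44 0.62 4.69]
0.0544 [ 54.56  -0.33 -13.71] [1.62 1.74 6.33]
0.0534 [ 54.15  -0.44 -13.68] [6.4  0.65 1.97]
0.0524 [ 54.01  -0.42 -13.55] [11.79 -0.14 -3.18]
0.0514 [ 54.01  -0.4  -13.21] [15.48 -0.47 -2.61]
18.0083
plane@0 z -0.017471509035445476 n [-7.40906378e-03 -8.92817019e-04 -9.99972154e-01] pitch deg -0.4245199061952871 roll -0.05115607153874927 0.0005806582029888955 18196
sides [0.00885615 0.02884537] [-0.01221142 -0.02988718] yc at x0 -0.0005209047971517673 yaw deg -0.0961212867770822 front x [-0.00013409  0.07483982] 157
```

```bash
python3 - <<'E'
from h import *
robot.servo_line(O+B@[.0532,-.0005,-.0142],speed=.03); robot.dwell(.2); print((loc()*1000).round(2),fl().round(2))
robot.move_gripper(.85); print((loc()*1000).round(2),fl().round(2),robot.read_grip_width()*88)
robot.servo_line(O+B@[.0532,-.0005,.06],speed=.1)
robot.servo_line(O+B@[.03,0,.15],speed=.2); robot.dwell(.2)
grab("wrist","w6"); print(robot.read_t(),fl())
cv2.imwrite("pics/w6c.png",cv2.resize(cv2.imread("pics/w6.png")[60:340,200:460],(780,840))[:600])
p,d,T,n=load("w6"); print(proj([O,O+B@[-.022,-.03,.004],O+B@[-.022,.03,.004],O+B@[.128,0,.004]],n,T).round(1).tolist())
E
```

```text
[ 54.16  -0.5  -13.73] [ 6.65 -1.11  4.42]
[ 52.86  -0.61 -14.42] [-0.79  0.15 -0.32] 74.70902435133469
20.8083 [0.09637834 0.04018073 0.22534011]
[[319.0, 267.9], [358.2, 296.8], [279.9, 296.8], [319.1, 89.8]]
```

View pics/w6.png

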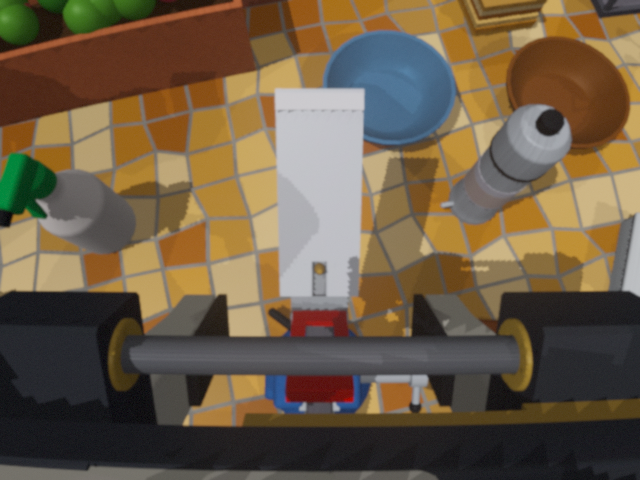

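w6: the blade is on the bed with its notch round the pin at (319,268). Its front edge is at row 89 (predicted 89.8) and its back edge at row 297 (predicted 296.8), square. The cap is still up. Next I'll check IK for the folding path.

```bash
cat > fold.py <<'E'
from h import *
RT=B@FLIP
def corner(th,r=.065,out=.0): # contact corner on the outer face (or 'out' above it)
    e=np.array([np.cos(th),0,np.sin(th)]); nn=np.array([-np.sin(th),0,np.cos(th)])
    return np.array([-.036,0,.011])+r*e+(-.003+out)*nn-np.array([.0095,0,0])
START=[np.array([-.075,0,.15]),np.array([-.075,0,.055])]
ARC=[corner(t) for t in np.r_[1.4:0.05:9j]]
E
python3 - <<'E'
from fold import *
q=None
for l in START+ARC:
    s=robot.ik(O+B@l,RT); print((l*1000).round(0), None if s is None else s.round(1))
E
```

```text
[-75.   0. 150.] [ 77.3 -12.9 -52.8  37.1 -56.1 -22.5]
[-75.   0.  55.] None
[-31.   0.  75.] [ 59.9  -5.2 -55.4  47.3 -40.4 -19.5]
[-21.   0.  71.] [ 58.2  -4.7 -54.6  47.6 -39.7 -18. ]
[-11.   0.  66.] [ 56.4  -4.  -54.   48.1 -38.8 -16.9]
[-2.  0. 60.] [ 54.5  -3.1 -53.5  48.9 -37.6 -16.1]
[ 5.  0. 52.] [ 52.6  -2.2 -53.3  50.1 -36.2 -15.7]
[11.  0. 43.] [ 50.7  -1.2 -53.3  51.7 -34.6 -15.8]
[16.  0. 33.] [ 48.8  -0.1 -53.6  53.7 -33.  -16.4]
[19.  0. 22.] [ 46.8   0.9 -54.   56.2 -31.2 -17.5]
[20.  0. 11.] [ 44.8   2.  -54.7  59.3 -29.3 -19.2]
```

```bash
python3 - <<'E'
from fold import *
for a in (0,-6,-10):
  Ra=B@R.from_euler("y",a,degrees=True).as_matrix()@FLIP
  print(a,(B.T@Ra[:,2]).round(2))
  for x in (-.075,-.070,-.045):
    for z in (.085,.078,.07,.06):
      s=robot.ik(O+B@[x,0,z],Ra); print(x,z,None if s is None else s.round(1))
E
```

```text
0 [ 0.  0. -1.]
-0.075 0.085 None
-0.075 0.078 None
-0.075 0.07 None
-0.075 0.06 None
-0.07 0.085 [ 66.8  -7.  -58.1  46.2 -42.9 -24.9]
-0.07 0.078 None
-0.07 0.07 None
-0.07 0.06 None
-0.045 0.085 [ 63.3  -6.5 -55.8  45.8 -42.5 -20.8]
-0.045 0.078 [ 62.2  -5.9 -56.4  47.1 -41.2 -21.4]
-0.045 0.07 [ 60.9  -5.1 -57.   48.7 -39.6 -22.2]
-0.045 0.06 [ 59.1  -4.1 -57.9  50.9 -37.7 -23.3]
-6 [ 0.1   0.   -0.99]
-0.075 0.085 None
-0.075 0.078 None
-0.075 0.07 None
-0.075 0.06 None
-0.07 0.085 None
-0.07 0.078 None
-0.07 0.07 None
-0.07 0.06 None
-0.045 0.085 None
-0.045 0.078 None
-0.045 0.07 None
-0.045 0.06 None
-10 [ 0.17  0.   -0.98]
-0.075 0.085 None
-0.075 0.078 None
-0.075 0.07 None
-0.075 0.06 None
-0.07 0.085 None
-0.07 0.078 None
-0.07 0.07 None
-0.07 0.06 None
-0.045 0.085 None
-0.045 0.078 None
-0.045 0.07 None
-0.045 0.06 None
```

```bash
python3 - <<'E'
from fold import *
for a in (8,12,16):
  Ra=B@R.from_euler("y",a,degrees=True).as_matrix()@FLIP; off=B.T@Ra[:,0]*.0095
  c=[[-.078,0,.14],[-.075,0,.085],[-.073,0,.075],[-.073,0,.065]]+[corner(t)+[.0095,0,0]-off for t in (1.4,.9,.4,0)]
  print(a,(B.T@Ra[:,2]).round(2),off)
  for l in c:
      s=robot.ik(O+B@l,Ra); print((np.array(l)*1000).round(0),None if s is None else s.round(1))
E
```

```text
8 [-0.14  0.   -0.99] [ 9.40754665e-03 -2.63677968e-19 -1.32214446e-03]
[-78.   0. 140.] [ 71.2 -10.7 -46.6  27.1 -54.8  -9.7]
[-75.   0.  85.] [ 64.9  -5.8 -50.4  31.2 -44.9  -9.6]
[-73.   0.  75.] [ 63.5  -4.8 -50.9  32.2 -43.1  -9.6]
[-73.   0.  65.] [ 62.4  -3.9 -51.6  33.3 -41.2 -10. ]
[-31.   0.  76.] [ 58.5  -3.6 -46.3  30.6 -44.1  -2.6]
[-3.  0. 61.] [ 54.   -1.3 -43.8  30.5 -42.5   1.7]
[16.  0. 35.] [ 50.    1.7 -43.2  31.8 -39.    3.7]
[20.  0.  9.] [ 47.5   4.2 -44.1  34.2 -35.2   3. ]
12 [-0.21  0.   -0.98] [ 0.0092924   0.         -0.00197516]
[-78.   0. 140.] [ 68.2  -9.4 -42.6  21.6 -55.8  -2.8]
[-75.   0.  85.] [ 62.7  -4.7 -45.9  24.3 -46.6  -1.6]
[-73.   0.  75.] [ 61.5  -3.7 -46.3  24.8 -45.   -1.3]
[-73.   0.  65.] [ 60.6  -2.7 -47.   25.5 -43.3  -1.4]
[-31.   0.  77.] [ 56.6  -2.3 -41.5  23.4 -46.7   5.4]
[-3.  0. 62.] [ 52.4   0.  -38.8  23.  -45.7   9.7]
[16.  0. 36.] [ 48.8   3.1 -37.8  23.5 -42.8  12.3]
[20.  0. 10.] [ 46.7   5.5 -38.4  24.7 -39.4  12.5]
16 [-0.28  0.   -0.96] [ 9.13198611e-03 -2.63677968e-19 -2.61855488e-03]
[-78.   0. 140.] [ 65.   -8.  -38.5  16.3 -57.4   4. ]
[-75.   0.  85.] [ 60.   -3.2 -41.4  17.8 -49.    6.1]
[-73.   0.  75.] [ 59.   -2.3 -41.7  18.1 -47.5   6.6]
[-73.   0.  65.] [ 58.2  -1.3 -42.2  18.5 -45.9   6.8]
[-31.   0.  77.] [ 54.3  -0.8 -36.6  16.9 -49.8  12.8]
[-2.  0. 63.] [ 50.3   1.6 -33.8  16.5 -49.3  17. ]
[16.  0. 36.] [ 47.    4.6 -32.5  16.6 -46.9  19.8]
[20.  0. 11.] [ 45.2   7.  -32.9  17.2 -43.8  20.6]
```

```bash
cat > dofold.py <<'E'
from fold import *
Ra=B@R.from_euler("y",8,degrees=True).as_matrix()@FLIP; off=B.T@Ra[:,0]*.0095
def go(l,v=.06):
    robot.servo_line(O+B@np.array(l),ori=Ra,speed=v); print((np.array(l)*1000).round(1),(loc()*1000).round(1),fl().round(1))
def pt(th,r=.065,out=0.): return corner(th,r,out)+[.0095,0,0]-off
E
python3 - <<'E'
from dofold import *
robot.servo_line(O+B@[.03,0,.17],speed=.15); robot.move_gripper(0)
robot.goto(O+B@[-.078,0,.17],Ra); go([-.076,0,.12],.1); go([-.073,0,.065])
print("push"); go([-.05,0,.067],.05); go(pt(1.45),.05)
for t in (1.3,1.1,.9,.7,.5,.35,.2):
    go(pt(t),.06)
    if np.linalg.norm(fl())>25: print("high"); break
print(robot.read_t()); grab("wrist","w7"); grab("scene","s7")
a=cv2.imread("pics/w7.png")[60:480,140:500]; b=cv2.resize(cv2.imread("pics/s7.png")[150:290,340:460],(360,420),interpolation=cv2.INTER_CUBIC)
cv2.imwrite("pics/v7.png",np.hstack([a,b]))
E
```

```text
[-76.   0. 120.] [-7.540e+01 -1.000e-01  1.201e+02] [0.4 0.2 0.6]
[-73.   0.  65.] [-72.8   0.2  65.3] [ 0.4 -0.5  0.1]
push
[-50.   0.  67.] [-49.7   0.   67. ] [ 0.6 -0.5 -1.1]
[-34.6   0.   76.5] [-34.2   0.3  76.7] [-0.5  0.1  0. ]
[-25.1   0.   74.2] [-24.8  -0.   74. ] [ 0.2 -0.3 -0.1]
[-13.3   0.   68.9] [-12.9  -0.1  68.6] [-0.4 -0.3  0.5]
[-2.7  0.  61.4] [-2.4 -0.1 61.1] [-0.7  0.4  0.1]
[ 6.2  0.  51.9] [ 6.4 -0.1 51.5] [ 0.4 -0.1  0.1]
[13.1  0.  40.9] [13.1 -0.2 40.4] [-0.   0.1  0.1]
[16.7  0.  31.8] [16.7 -0.2 31.4] [ 0.  -0.8  0.2]
[18.9  0.  22.3] [18.8 -0.2 21.9] [0.8 0.3 0.3]
28.1
```

View pics/v7.png

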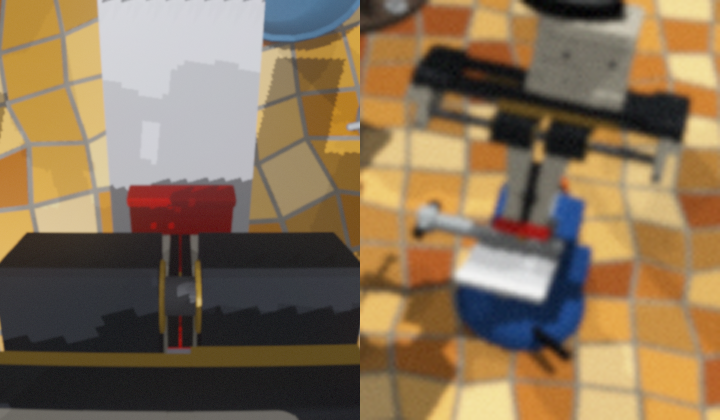

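v7: the cap (red lip at about (180,205)) is folding down ahead of the fingertips, and the blade is undisturbed. Press it fully home.

```bash
python3 - <<'E'
from dofold import *
for t in (.1,.04,0.): go(pt(t),.05)
o=0.
while o>-.006:
    o-=.001; go(pt(0,.065,o),.03); robot.dwell(.05)
    if fl()[2]>12: break
go(pt(0,.065,.0),.05); go(pt(0,.065,.09),.15)
robot.servo_line(O+B@[.04,0,.17],ori=B@FLIP,speed=.15); robot.dwell(.2)
grab("wrist","w8"); print(robot.read_t())
E
python3 - <<'E'
from seg import *
p,h,P,T,n=full("w8"); X=(P-O)@B
m=((h[...,0]<6)|(h[...,0]>174))&(h[...,1]>140)&(abs(X[...,1])<.025)&(X[...,0]>-.04)&(X[...,0]<.06)&(abs(X[...,2])<.05)
Q=X[cv2.erode(m.astype(np.uint8),np.ones((3,3)))>0]; print("cap pts",len(Q),np.percentile(Q,[2,50,98],axis=0).round(4).tolist())
q=Q[Q[:,0]<.04]; print("cap slope z/x",np.polyfit(q[:,0],q[:,2],1))
mb=(h[...,1]<60)&(abs(X[...,1])<.045)&(X[...,0]>.052)&(X[...,0]<.14)&(abs(X[...,2]-.004)<.012)
c=biggest(mb); W=(onplane(c[:,0],n,T,O+B@[0,0,.004],B[:,2])-O)@B; s=(W[:,0]>.06)&(W[:,0]<.118)
for sg in (1,-1):
    e=W[s&(sg*W[:,1]>.02)]; print("side",np.polyfit(e[:,0],e[:,1],1))
f=W[(W[:,0]>W[:,0].max()-.006)&(abs(W[:,1])<.025)]; print("front",np.polyfit(f[:,1],f[:,0],1),"(expect .128)")
z=X[cv2.erode(mb.astype(np.uint8),np.ones((5,5)))>0]; z=z[(z[:,0]<.115)]; print("blade z",np.polyfit(z[:,0],z[:,2],1))
E
```

```text
[19.6  0.  15.8] [19.5 -0.1 15.5] [-0.1  0.2 -0.3]
[19.7  0.  11.9] [19.6 -0.1 11.7] [ 0.6 -0.1 -0.7]
[19.6  0.   9.3] [19.7  0.   9.4] [ 1.2 -0.8  3.6]
[19.6  0.   8.3] [19.9  0.   9. ] [-3.1 -1.9 14.1]
[19.6  0.   9.3] [19.7  0.1  9.4] [ 0.  -1.1  2.9]
[19.6  0.  99.3] [19.  -0.3 98.7] [ 0.1 -0.1  0.1]
31.175
cap pts 2720 [[-0.0113, -0.0181, 0.0065], [0.0244, -0.0002, 0.008], [0.0481, 0.0173, 0.0143]]
cap slope z/x [0.00750048 0.00785231]
side [-0.00723192  0.03031217]
side [-0.00879418 -0.02880084]
front [-0.00084816  0.1282985 ] (expect .128)
blade z [0.00105453 0.0039295 ]
```

View pics/w8.png

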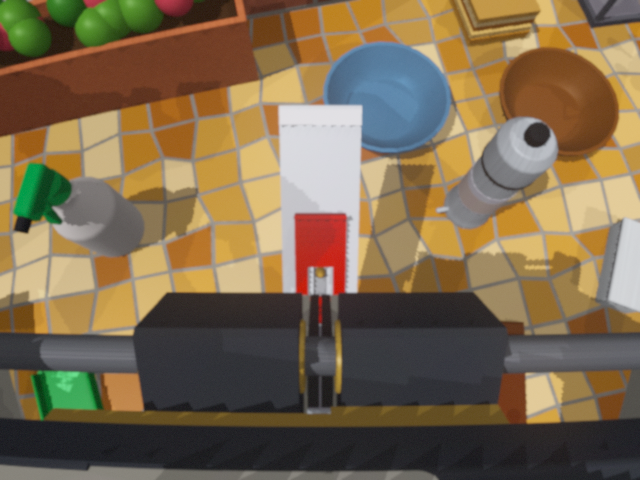

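Cap is flat (outer face at z≈8 mm, slope 0.4°). The blade's front edge says square, but its side edges suggest −0.46° yaw. I'll cross-check with w6 and another threshold.

```bash
python3 - <<'E'
from seg import *
for t in ("w6","w8"):
  p,h,P,T,n=full(t); X=(P-O)@B
  for sat in (45,60,80):
    mb=(h[...,1]<sat)&(h[...,2]>120)&(abs(X[...,1])<.045)&(X[...,0]>(-.02 if t=="w6" else .052))&(X[...,0]<.14)&(abs(X[...,2]-.004)<.012)
    c=biggest(mb); W=(onplane(c[:,0],n,T,O+B@[0,0,.004],B[:,2])-O)@B
    for lo,hi in ((-.01,.118),(.06,.118)):
        s=(W[:,0]>lo)&(W[:,0]<hi); fit=[]
        for sg in (1,-1):
            e=W[s&(sg*W[:,1]>.025)]; fit.append(np.polyfit(e[:,0],e[:,1],1))
        fit=np.array(fit); print(t,sat,lo,"yaw",np.degrees(fit[:,0]).round(2),"yc@x=.09",(fit.mean(0)@[.09,1]).round(5))
E
```

```text
w6 45 -0.01 yaw [-0.09 -0.34] yc@x=.09 -1e-05
w6 45 0.06 yaw [-0.14 -0.35] yc@x=.09 -2e-05
w6 60 -0.01 yaw [-0.25 -0.27] yc@x=.09 4e-05
w6 60 0.06 yaw [-0.55 -0.35] yc@x=.09 3e-05
w6 80 -0.01 yaw [-0.28 -0.22] yc@x=.09 4e-05
w6 80 0.06 yaw [-0.55 -0.35] yc@x=.09 3e-05
w8 45 -0.01 yaw [ 0.51 -0.96] yc@x=.09 -2e-05
w8 45 0.06 yaw [-0.13 -0.5 ] yc@x=.09 -1e-05
w8 60 -0.01 yaw [ 0.42 -0.96] yc@x=.09 1e-05
w8 60 0.06 yaw [-0.41 -0.5 ] yc@x=.09 3e-05
w8 80 -0.01 yaw [ 0.33 -0.96] yc@x=.09 3e-05
w8 80 0.06 yaw [-0.66 -0.5 ] yc@x=.09 7e-05
```

```bash
python3 -c "
from h import *
print(robot.read_t(),robot.read_force().round(2)); robot.job_done()"
```

```text
31.175 [ 0.49  0.01 -0.29]
the job is handed in; nothing more can be done
```

The fresh blade is fitted to the scraper with the red cap folded down on it, and I handed the job in at 31.2 s of the 67 s allowed. The cap started at about 1.73 rad, already clear of the bed, so I did not swing it up. I laid the blade over the pin, drew it back until it pressed on the shoulder, let go, then folded the cap down and pressed it home with about 14 N.

**Last checks:**
- **Blade position:** its front edge is at 128.3 mm (128 expected), it is centred within 0.1 mm, and it lies flat on the bed.
- **Cap:** its outer face is about 8 mm above the bed, as expected for fully down, with a slope of about 0.4°. The pin shows through the window.
- **Robot:** the gripper is clear of everything and the wrist force reads about zero.

**Disagreement:** the checks on squareness did not fully agree. The front edge shows the blade square to within about 0.1°, while the side edges suggest about −0.25° to −0.5° of turn. Those side fits scatter by a similar amount, and they showed the same lean before the cap was folded, so I left it.

I did not measure the other things on the bench again afterwards. Nothing but the blade and the cap was handled, and the last picture shows nothing disturbed.

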